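# Clamp a vial tray with the ratchet handle

### The arm

A 7-joint arm with a two-finger parallel gripper is mounted at the origin on the work surface. World frame = base frame: x ahead of the robot, y to its left, z up, the work surface at z = 0. Lengths are in m, angles in rad, forces in N, time in s.
With the tool pointing down it reaches from about 0.35 to 0.9 m from the base axis. Payload 8.1 kg.
Tool frame: the origin (TCP) lies on the front face of the gripper's body, between the roots of the fingers; the fingertips stand 66 mm ahead of it and the grasp point (between the pads) lies 47 mm ahead of it; z points along the fingers, y is the direction in which the jaws open and shut (so a half turn about z gives the same grasp; the last joint's range is limited). The gripper opens to 92 mm and grips with 3 to 60 N. Pads are 19 mm wide; open, the fingers measure 130 mm over their backs; the gripper's body (75 mm by 190 mm) begins 47 mm behind the grasp point.
Start: joints at [-1.303, 0.434, 0.025, 1.573, -0.012, 1.134, -0.075], TCP at [0.227, 0.583, 0.292] pointing down, gripper open.
Joint ranges: [-2.62, 2.62], [-0.44, 2.09], [-1.27, 1.32], [0.08, 2.57], [-1.32, 4.46], [0.12, 2], [-2.74, 2.74]. Speed limits (rad/s): [2.22, 2.22, 3.01, 3.01, 3.14, 3.14, 3.14].

### API

Orientations are given as a rotation vector (axis times angle).
In Python, from bench import arm gives the robot as it stands.
- The arm moves only by the shell command python3 -m inch 'ROWS' [OPENING]. ROWS is JSON, a list of rows, each a list of 6 numbers: the shift along the tool's x, y, z in m, then the turn, a rotation vector about the tool's x, y, z in rad. A call has exactly 8 rows; each row shifts and turns the commanded pose from where the row before left it, along the tool's axes as they then stand; what a row does not reach is not made up. A row lasts 1/10 s, in which the tool goes at most 50 mm and 8.59 degrees, less where a joint would pass 70% of its speed; a pose out of reach is approached as far as the arm can. A call with a gripper value outside its range is refused whole. OPENING is the finger opening in m, from 0 to 0.0918, set as the call begins (- or left out, the last holds). The fingers move at their own pace and stop on an object; the grip force is fixed at half the most. Time passes only in rows, so rows that do not move let the fingers close, or fill a call up. It gives the time, the measured TCP pose, the force and the opening at its end, in the units of the state.
- arm.state(): the state, without advancing time (a new reading comes with each control period).
- arm.grab_frame(name): name is "side" or "top"; returns the picture (480x640x3 uint8, red, green, blue); there is no depth.
- arm.camera_params(name): a dict with "intrinsics" (3x3 intrinsics, pixels), "rvec" (rotation vector, rad) and "tvec" (3), from world to camera coordinates, as OpenCV has them. Camera axes: x right, y down, z forward; pixel columns grow to the right and rows downward; lengths in m; the calibration is good to about 2 mm. A picture is of the moment at which its call begins. camera_params takes no time and is no camera call.
- arm.finish_job(): hands the job in, once; it reports no verdict.
The state is a dict: "time": time; "qpos": joint angles; "joint_velocities": joint speeds; "joint_efforts": joint torques, N m; "eef_pos": TCP position; "orientation": TCP orientation; "ft_force": force on the tool from outside, world axes, zero at the start; "wrist_torque": the same for the moment, N m; "grip_width": opening from 0.0 (shut) to 1.0 (fully open).
Only numpy, scipy, OpenCV 4.12 (cv2) and the standard library are available. Lean on these libraries where they do the work, as an engineer would, in place of code of your own. Each camera call takes 0.05 s, during which the arm holds its last target.

### The job

Flip the yellow direction lever on the ratchet head over to its green side (tighten), and only then turn the ratchet handle clockwise, by its black knob, until the jaw has pushed the tray of vials right up against the blue fence and the orange sprung pad is pressed at least three quarters of the way in. Do not push the jaw or the tray directly, leave the lever on green, leave the dispenser, carton and jar where they are, and let go at the end.

Things in the scene. Friction and masses are not known exactly. Their poses are not given: they have to be found in the camera images.
- fixture: Fixed clamping fixture: aluminium plate 150 x 345 x 12 mm, grey gear housing 84 mm square, top 70 mm up. Origin on the bench right under the ratchet spindle axis, z up; +y runs along the plate from spindle to blue fence (face at y = 255 mm, top 57 mm up). The tray lies on the plate between jaw and fence. All heights here are above the bench.
- spindle_axis (a point): On the vertical spindle axis at the top of the round steel ratchet head (80 mm across, 84 to 116 mm up; a cap on it to 123 mm). Handle and knob swing about this axis. Lever on green: the handle drives the spindle clockwise and clicks freely back; lever on red: the reverse. One rad of driven turn moves the jaw 30 mm to the fence.
- handle (a joint): Turn of the ratchet handle, rad, growing clockwise from above (tightening); hard stops -0.35 and 1.5; starts within 0.17 of 0. At 0 the bar points 70 degrees clockwise of the fixture's +x. Stays where left (friction 0.2 Nm). Lever on green, one sweep does it: it drives from 0.2 to 0.4 on, 6 to 10 N at the knob; the tray meets the fence near 1.05, the pad is 3/4 in at 1.35, fully in at 1.45.
- handle_knob (a point): Centre of the top of the black upright cylindrical knob on the ratchet handle: diameter 28 mm, from 107 to 168 mm above the bench, 130 mm from the spindle axis. The knob is fixed to the bar (a 24 mm wide, 14 mm thick steel bar at 93 to 107 mm above the bench); it does not spin.
- lever (a joint): Turn of the yellow direction lever in its head, rad, stops at -0.5 (red side, releasing; start -0.5 to -0.4) and +0.5 (green side, tightening). Positive is anticlockwise seen from above, relative to the handle. It stays where it is left (friction 0.06 Nm). At 0 the lever points straight away from the knob, on the far side of the spindle. Green counts from 0.35 on.
- lever_pivot (a point): Top of the yellow lever on its vertical pivot axis, 50 mm from the spindle axis on the side away from the knob, 146.5 mm above the bench.
- lever_tip (a point): Top of the outer end of the yellow lever, 58 mm from its pivot. The lever is an upright blade 8 mm thick, 116 to 146 mm above the bench, with free air beside it. Two flat ears on the head, green and red, 34 x 32 mm, lie just under the blade (tops at 114 mm); the blade stands over the ear of its present side.
- jaw: Steel jaw 100 mm wide that slides along the fixture's +y, driven by the spindle only; the body origin starts at the fixture origin and moves with the jaw. The jaw plate spans y = 62 to 72 mm from that origin, the orange pad's face is at y = 95 mm from it when the pad is out; 15 to 57 mm above the bench. It stays where it is driven (holds about 16 N).
- pad (a joint): How far the orange sprung pad is pressed back into the jaw, m: 0 fully out, 0.012 fully in (spring 1 N/mm). It stays pressed when the handle is let go.
- tray: Loose white vial tray, 120 x 140 x 30 mm with green-capped vials standing to 45 mm, 0.3 to 0.55 kg. Origin at the centre of its underside, its y (the 140 mm side) along the fixture's y. It starts 5 to 17 mm short of the fence.
- tray_far_edge (a point): Middle of the tray's face that goes against the fence, 15 mm above its underside.
- tape_dispenser: Bystander: grey tape dispenser with a green roll, 150 x 62 x 98 mm, origin at the centre of its underside.
- carton: Bystander: open white carton 190 x 150 x 45 mm, origin at the centre of its underside.
- jar: Bystander: white jar with a blue cap, diameter 64 mm, 85 mm high, origin at the centre of its underside.

How it is judged:
On the way, in this order (a step that is already met when the one before it is completed fails the run):
1. the yellow lever is flipped to the green side before the jaw has advanced (value of joint lever above 0.35 rad and y of jaw in the frame of fixture below 0.006 m), for 0.2 s.
2. the tray is clamped against the fence with the pad pressed in (value of joint pad above 0.008 m and y of tray_far_edge in the frame of fixture above 0.2525 m), for 0.2 s.
At the end, for the whole second after the job is handed in: The lever is on the green side (beyond 0.35 rad), the tray's far face is within 2.5 mm of the fence, square to it within 0.06 rad, flat and at rest, and the orange pad is pressed in by more than 8 of its 12 mm (all of step 2 and value of joint lever above 0.35 rad and angle between the y axis of tray and the y axis of fixture, either way round below 0.06 rad and angle between tray's own z axis and vertical below 0.05 rad and linear speed of tray below 0.02 m/s); the robot touches nothing.
It fails at once if the robot pushes the jaw or the tray directly (over 3 N) (contact force between any of the fingers, the arm and jaw above 3 N or contact force between any of the fingers, the arm and tray above 3 N).
It fails at once if a bystander is moved by more than 30 mm (distance of any of tape_dispenser, carton, jar from where it was at the start of the episode above 0.03 m).
It also fails if it takes over 58 s, if anything falls off the work surface, if the arm or the gripper's body presses on something with over 40 N, if the wrist force passes 120 N, or if a joint passes its speed limit or range.

## Working session

There is one attempt and no reset: what is moved stays moved. The work goes in short steps, Python scripts to look and compute and a shell command to move; the robot and the scene stay as the last step left them, time stands still between calls to the robot, and variables do not carry over. Pictures are saved under pics/ and viewed, and the job is handed in when it is done.

```bash
ls; mkdir -p pics; python3 - <<'E'
from bench import arm
import cv2
for n in ("side","top"):
    im=arm.grab_frame(n); cv2.imwrite(f"pics/{n}0.png",im[:,:,::-1])
    p=arm.camera_params(n); print(n,p)
s=arm.state(); print(s)
E
```

```text
pics
side {'intrinsics': array([[462.0054656 ,   0.        , 322.69393874],
       [  0.        , 462.0054656 , 236.4052502 ],
       [  0.        ,   0.        ,   1.        ]]), 'rvec': array([ 2.05564375, -0.69456945,  0.39482249]), 'tvec': array([-0.40945263,  0.27747337,  0.84526037])}
top {'intrinsics': array([[516.54497357,   0.        , 305.84335515],
       [  0.        , 516.54497357, 243.81060559],
       [  0.        ,   0.        ,   1.        ]]), 'rvec': array([ 2.2511552 , -1.95708971,  0.20838678]), 'tvec': array([-0.02899107,  0.57441866,  1.51099801])}
{'time': 0.1, 'qpos': array([-1.30259596,  0.43516693,  0.0249439 ,  1.57400739, -0.01156395,
        1.13402749, -0.07511074]), 'joint_velocities': array([ 0.00063108, -0.0017654 ,  0.0003115 , -0.00353577, -0.0002063 ,
       -0.00110736, -0.00245551]), 'joint_efforts': array([ 3.48520145e-03, -6.69117594e+01,  9.88113731e-01, -3.15138960e+01,
       -6.05395390e-02,  3.75069177e-02,  4.24110539e-06]), 'eef_pos': array([0.22637574, 0.5821585 , 0.2915141 ]), 'orientation': array([-5.79157480e-01, -3.08762590e+00,  2.29358579e-03]), 'ft_force': array([-0.34338314,  0.08630252,  0.02617204]), 'wrist_torque': array([0.04617634, 0.00180138, 0.01414837]), 'grip_width': 0.9966906360902383}
```

View pics/side0.png

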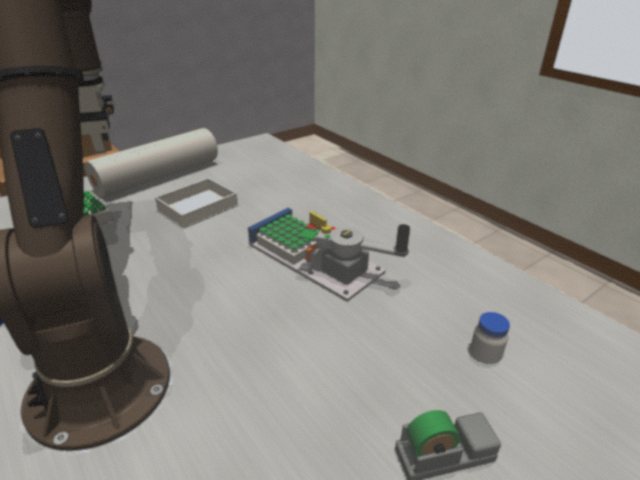

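View pics/top0.png

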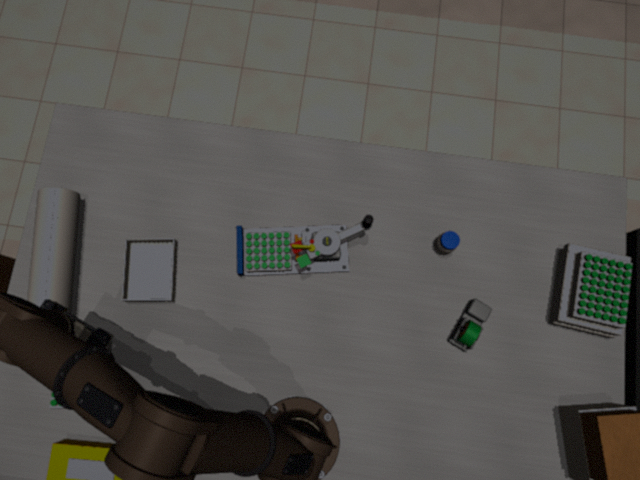

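```bash
cat > h.py <<'E'
import numpy as np, cv2
from bench import arm
def cam(n):
    p=arm.camera_params(n); R=cv2.Rodrigues(np.array(p["rvec"]))[0]
    return np.array(p["intrinsics"]),R,np.array(p["tvec"])
def ray(n,u,v):
    K,R,t=cam(n); d=R.T@np.linalg.solve(K,[u,v,1.0]); return -R.T@t,d
def onz(n,u,v,z):
    o,d=ray(n,u,v); return o+d*(z-o[2])/d[2]
def proj(n,P):
    K,R,t=cam(n); return cv2.projectPoints(np.array(P,float).reshape(-1,3),cv2.Rodrigues(R)[0],t,K,None)[0].reshape(-1,2)
def tri(a,b):
    A=[];B=[]
    o1,d1=ray("top",*a);o2,d2=ray("side",*b)
    s=np.linalg.lstsq(np.c_[d1,-d2],o2-o1,rcond=None)[0]
    p,q=o1+s[0]*d1,o2+s[1]*d2
    return (p+q)/2,np.linalg.norm(p-q)
def crop(im,x0,y0,x1,y1,f,name):
    cv2.imwrite(name,cv2.resize(im[y0:y1,x0:x1,::-1],None,fx=f,fy=f,interpolation=cv2.INTER_CUBIC))
E
python3 - <<'E'
import cv2
from h import *
t=cv2.imread("pics/top0.png")[:,:,::-1]; s=cv2.imread("pics/side0.png")[:,:,::-1]
crop(t,230,200,390,290,5,"pics/t0c.png"); crop(s,240,200,420,305,4.4,"pics/s0c.png")
for u,v in [(369,222),(326,240)]: print(onz("top",u,v,.12))
E
```

```text
[ 0.65135362 -0.12551743  0.12      ]
[ 0.57980553 -0.00704648  0.12      ]
```

View pics/t0c.png

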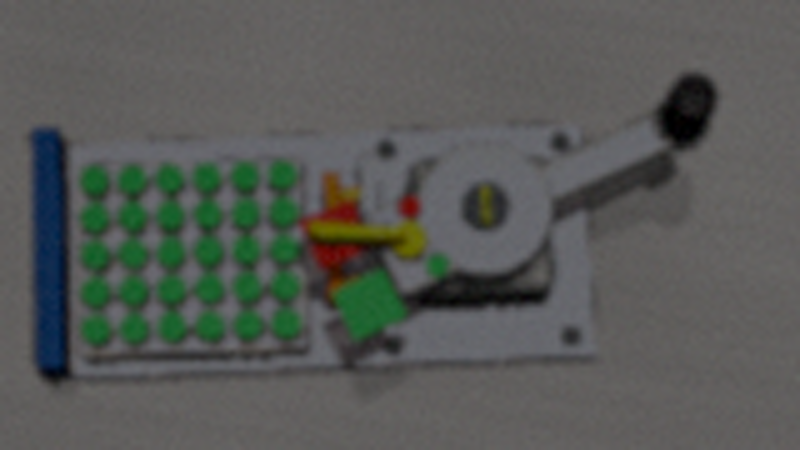

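View pics/s0c.png

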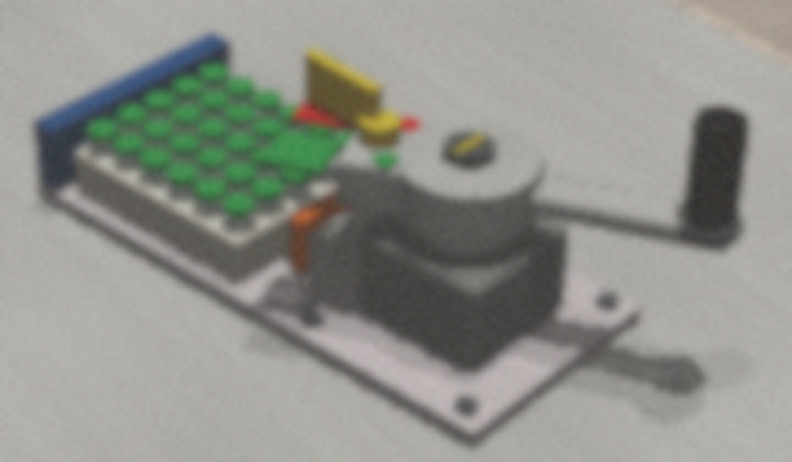

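```bash
python3 - <<'E'
from h import *
np.set_printoptions(precision=4,suppress=True)
print("camtop",ray("top",0,0)[0],"side",ray("side",0,0)[0])
T=dict(knob=((369.4,219),(403.6,226),.168),cap=((327,241.4),(346.4,233.4),.123),tip=((292.4,246.4),(311.1,212.8),.1465),piv=((312,248.2),(325.9,226),.1465))
for k,(a,b,z) in T.items(): print(k,onz("top",*a,z),onz("side",*b,z),*tri(a,b))
S=onz("top",327,241.4,.123)[:2]
# fence edges
im=cv2.imread("pics/top0.png"); hsv=cv2.cvtColor(im,cv2.COLOR_BGR2HSV)
m=cv2.inRange(hsv,(100,100,40),(130,255,255)); m[:,:225]=0;m[:,260:]=0
ys,xs=np.nonzero(m); r=cv2.minAreaRect(np.c_[xs,ys].astype(np.float32)); b=cv2.boxPoints(r); print(b)
print([onz("top",*p,.057) for p in b])
E
```

```text
camtop [0.254  0.0153 1.5966] side [-0.0254 -0.6883  0.6962]
knob [ 0.6474 -0.1211  0.168 ] [ 0.6492 -0.1169  0.168 ] [ 0.646  -0.1204  0.171 ] 0.0012588599846692285
cap [ 0.5754 -0.0104  0.123 ] [ 0.5759 -0.012   0.123 ] [ 0.5761 -0.0108  0.1222] 0.001269652055135875
tip [0.5419 0.0862 0.1465] [0.5428 0.0806 0.1465] [0.5441 0.0854 0.1435] 0.0036879582542709293
piv [0.5445 0.0299 0.1465] [0.5341 0.0122 0.1465] [0.5476 0.0298 0.1328] 0.0008108015035338178
[[237. 226.]
 [242. 226.]
 [242. 273.]
 [237. 273.]]
[array([0.5991, 0.2679, 0.057 ]), array([0.6013, 0.2527, 0.057 ]), array([0.4577, 0.2289, 0.057 ]), array([0.4556, 0.2438, 0.057 ])]
```

The views agree to within a few mm. The spindle is at about (0.576, -0.011), with fixture +y at about 99°, the handle at about -0.06 rad and the lever at about -0.46 rad. I'll turn the tool first, so its opening axis lies across the blade.

```bash
cat >> h.py <<'E'
from scipy.spatial.transform import Rotation as Ro
def rel(target,psi=None):
    s=arm.state(); R=Ro.from_rotvec(s["orientation"]).as_matrix(); y=R[:,1]
    d=R.T@(np.array(target)-s["eef_pos"]); p=np.degrees(np.arctan2(y[1],y[0]))
    print("t %.1f"%s["time"],"pos",s["eef_pos"].round(4),"psi %.1f"%p,"z",R[:,2].round(3),"F",s["ft_force"].round(1),"q7 %.2f"%s["qpos"][6],"w %.4f"%(s["grip_width"]*.0918))
    print("tool delta",d.round(4), "turn z", None if psi is None else np.radians(p-psi).round(3))
E
python3 -m inch '[[0,0,0,0,0,0.135],[0,0,0,0,0,0.135],[0,0,0,0,0,0.135],[0,0,0,0,0,0.135],[0,0,0,0,0,0.135],[0,0,0,0,0,0.135],[0,0,0,0,0,0.135],[0,0,0,0,0,0.135]]' 0.034
python3 -c "
from h import *
rel([0.542,0.075,0.25],7)"
```

```text
time: 0.9
eef_pos: [0.2263, 0.5823, 0.2918]
orientation: [2.091, 2.345, -0.001]
ft_force: [-0.6, -0.6, -1.1]
grip_width: 0.383
t 0.9 pos [0.2263 0.5823 0.2918] psi 6.6 z [-0.    -0.001 -1.   ] F [-0.6 -0.6 -1.1] q7 -1.06 w 0.0352
tool delta [-0.54    0.2557  0.0421] turn z -0.008
```

```bash
python3 -m inch '[[-0.034,0.016,0,0,0,0],[-0.034,0.016,0,0,0,0],[-0.034,0.016,0,0,0,0],[-0.034,0.016,0,0,0,0],[-0.034,0.016,0,0,0,0],[-0.034,0.016,0,0,0,0],[-0.034,0.016,0,0,0,0],[-0.034,0.016,0,0,0,0]]'
python3 -m inch '[[-0.034,0.016,0,0,0,0],[-0.034,0.016,0,0,0,0],[-0.034,0.016,0,0,0,0],[-0.034,0.016,0,0,0,0],[-0.034,0.016,0,0,0,0],[-0.034,0.016,0,0,0,0],[-0.034,0.016,0,0,0,0],[0,0,0,0,0,0]]'
python3 -c "
from h import *
rel([0.542,0.075,0.25],7)"
```

```text
time: 1.7
eef_pos: [0.3865, 0.3263, 0.2921]
orientation: [-2.084, -2.351, 0.001]
ft_force: [0.5, 0.9, -0.2]
grip_width: 0.367
time: 2.5
eef_pos: [0.5277, 0.0993, 0.2923]
orientation: [2.091, 2.341, -0.002]
ft_force: [-1.2, 0.1, 0.3]
grip_width: 0.368
t 2.5 pos [0.5277 0.0993 0.2923] psi 6.4 z [ 0.001 -0.003 -1.   ] F [-1.2  0.1  0.3] q7 0.00 w 0.0338
tool delta [-0.0257  0.0114  0.0424] turn z -0.01
```

```bash
python3 -m inch '[[-0.013,0.006,0.01,0,0,0],[-0.013,0.006,0.01,0,0,0],[0,0,0.01,0,0,0],[0,0,0.01,0,0,0],[0,0,0.01,0,0,0],[0,0,0.01,0,0,0],[0,0,0,0,0,0],[0,0,0,0,0,0]]'
python3 -c "
from h import *
rel([0.542,0.075,0.19],7)
t=arm.grab_frame('top'); s=arm.grab_frame('side')
crop(t,230,200,390,290,5,'pics/t1c.png'); crop(s,240,150,420,285,4.4,'pics/s1c.png')
"
```

```text
time: 3.3
eef_pos: [0.5407, 0.0808, 0.2321]
orientation: [-2.084, -2.351, 0.0]
ft_force: [-0.6, -0.7, 0.4]
grip_width: 0.367
t 3.3 pos [0.5407 0.0808 0.2321] psi 6.9 z [-0. -0. -1.] F [-0.6 -0.7  0.4] q7 0.10 w 0.0337
tool delta [-0.0059  0.0006  0.0421] turn z -0.002
```

View pics/t1c.png

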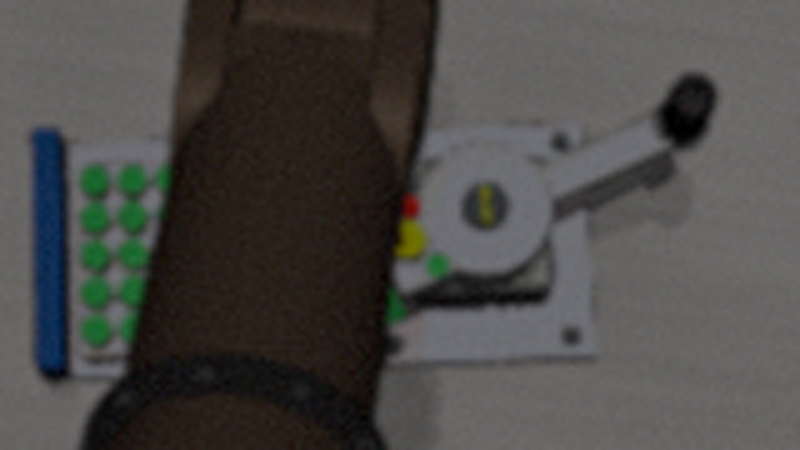

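View pics/s1c.png

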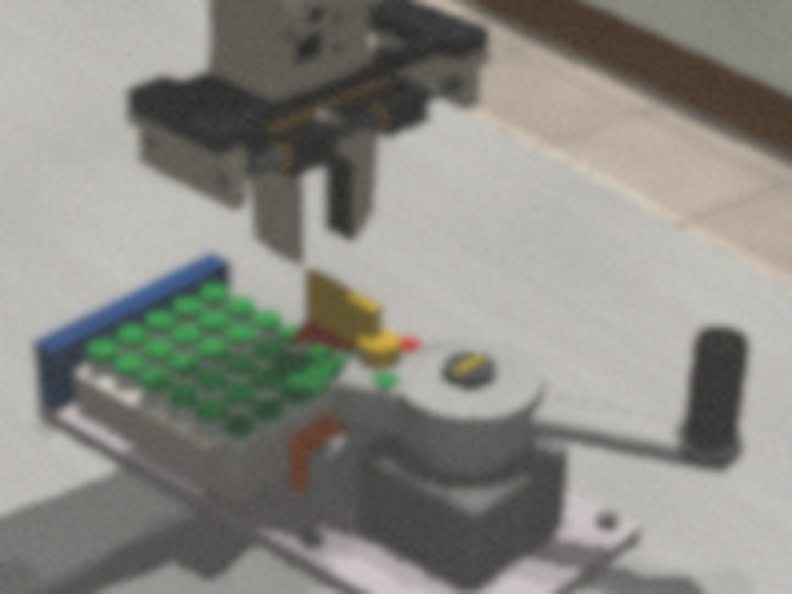

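The pictures show the fingers over the blade. In the side crop the two tips, at (300,262) and (348,238), sit on either side of the yellow blade at (310–378, 270–310). I'll go down to straddle it.

```bash
python3 -m inch '[[-0.004,0.001,0.005,0,0,0],[0,0,0.008,0,0,0],[0,0,0.008,0,0,0],[0,0,0.008,0,0,0],[0,0,0.008,0,0,0],[0,0,0.008,0,0,0],[0,0,0,0,0,0],[0,0,0,0,0,0]]'
python3 - <<'E'
from h import *
rel([0.542,0.075,0.187],7)
s=arm.grab_frame('side')
crop(s,240,150,420,285,4.4,'pics/s2c.png')
# arc waypoints for lever flip: contact radius .046 
P=np.array([.5478,.0305]); 
prev=None
for a in np.radians([97,105,113,121,129,137,145,152,156]):
    c=P+.047*np.array([np.cos(a),np.sin(a)]); print(np.degrees(a).round(),c.round(4))
E
```

```text
time: 4.2
eef_pos: [0.5423, 0.0766, 0.187]
orientation: [-2.084, -2.35, 0.001]
ft_force: [0.7, 0.8, -0.4]
grip_width: 0.37
t 4.2 pos [0.5423 0.0766 0.187 ] psi 6.9 z [-0. -0. -1.] F [ 0.7  0.8 -0.4] q7 0.14 w 0.0339
tool delta [-0.0016 -0.0004  0.    ] turn z -0.002
97.0 [0.5421 0.0771]
105.0 [0.5356 0.0759]
113.0 [0.5294 0.0738]
121.0 [0.5236 0.0708]
129.0 [0.5182 0.067 ]
137.0 [0.5134 0.0626]
145.0 [0.5093 0.0575]
152.0 [0.5063 0.0526]
156.0 [0.5049 0.0496]
```

View pics/s2c.png

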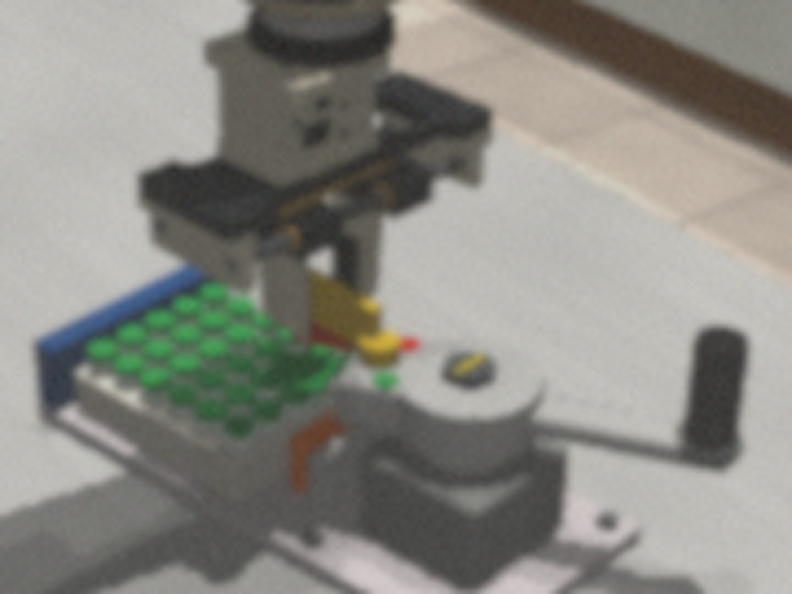

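```bash
python3 -m inch '[[0,0,0,0,0,0],[0,0,0,0,0,0],[-0.0004,-0.0061,0,0,0,-0.13],[-0.0004,-0.0061,0,0,0,-0.13],[-0.0004,-0.0061,0,0,0,-0.13],[-0.0004,-0.0061,0,0,0,-0.13],[0,0,0,0,0,0],[0,0,0,0,0,0]]' 0.016
python3 - <<'E'
from h import *
rel([0.542,0.075,0.187],7)
t=arm.grab_frame('top'); s=arm.grab_frame('side')
crop(t,230,200,390,290,5,'pics/t3c.png');crop(s,240,150,420,285,4.4,'pics/s3c.png')
E
```

```text
time: 5.05
eef_pos: [0.52, 0.0677, 0.1875]
orientation: [1.416, 2.804, 0.001]
ft_force: [0.6, 0.8, -0.5]
grip_width: 0.173
t 5.0 pos [0.52   0.0677 0.1875] psi 36.4 z [ 0.  0. -1.] F [ 0.6  0.8 -0.5] q7 0.58 w 0.0159
tool delta [-0.0072  0.022   0.0005] turn z 0.514
```

View pics/s3c.png

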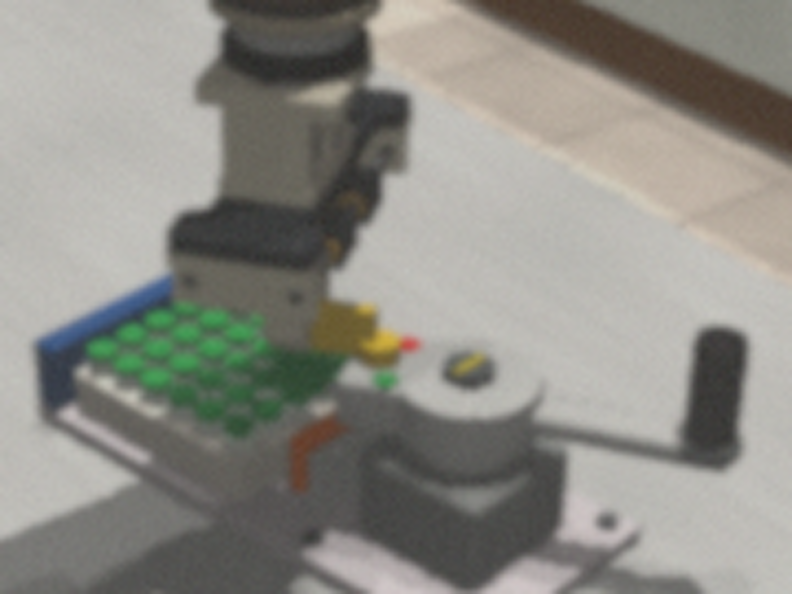

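View pics/t3c.png

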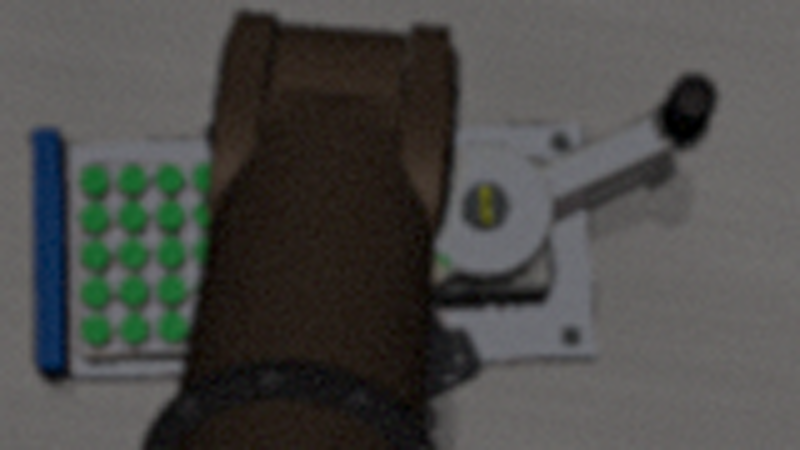

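```bash
python3 -m inch '[[-0.0004,-0.0061,0,0,0,-0.13],[-0.0004,-0.0061,0,0,0,-0.13],[-0.0004,-0.0061,0,0,0,-0.13],[-0.0004,-0.0061,0,0,0,-0.13],[-0.0002,-0.004,0,0,0,-0.08],[0,0,0,0,0,0],[0,0,0,0,0,0],[0,0,0,0,0,0]]'
python3 - <<'E'
from h import *
rel([0.506,0.0526,0.187],62)
s=arm.grab_frame('side')
crop(s,240,150,420,285,4.4,'pics/s4c.png')
E
```

```text
time: 5.95
eef_pos: [0.5036, 0.0451, 0.1872]
orientation: [0.521, 3.098, -0.0]
ft_force: [-0.5, -0.1, -1.1]
grip_width: 0.177
t 6.0 pos [0.5036 0.0451 0.1872] psi 70.9 z [ 0. -0. -1.] F [-0.5 -0.1 -1.1] q7 1.13 w 0.0162
tool delta [0.0002 0.0079 0.0002] turn z 0.155
```

View pics/s4c.png

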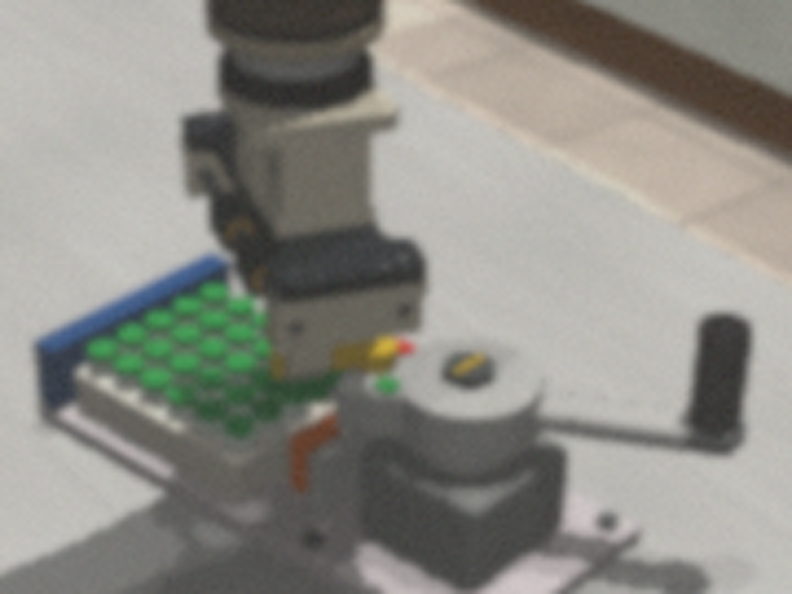

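The handle was nudged slightly backward, so the lever has reached its stop. I'll ease off, rise and look.

```bash
python3 -m inch '[[0,0.004,0,0,0,0],[0,0,-0.01,0,0,0],[0,0,-0.02,0,0,0],[0,0,-0.02,0,0,0],[0,0,-0.02,0,0,0],[-0.03,0,-0.02,0,0,0.14],[-0.04,0,0,0,0,0.14],[-0.04,0,0,0,0,0.14]]'
python3 -m inch '[[-0.04,-0.01,0,0,0,0.14],[-0.04,-0.02,0,0,0,0],[-0.04,-0.02,0,0,0,0],[-0.04,-0.02,0,0,0,0],[0,0,0,0,0,0],[0,0,0,0,0,0],[0,0,0,0,0,0],[0,0,0,0,0,0]]' 0.05
python3 - <<'E'
from h import *
rel([0.506,0.0526,0.187],62)
s=arm.grab_frame('side');t=arm.grab_frame('top')
cv2.imwrite("pics/t5.png",t[:,:,::-1]);cv2.imwrite("pics/s5.png",s[:,:,::-1])
crop(t,230,200,390,290,5,'pics/t5c.png')
crop(s,240,150,420,285,4.4,'pics/s5c.png')
E
```

```text
time: 6.8
eef_pos: [0.6032, -0.0013, 0.2792]
orientation: [1.156, 2.919, 0.003]
ft_force: [0.5, 0.8, -0.9]
grip_width: 0.176
time: 7.6
eef_pos: [0.6529, -0.1658, 0.2775]
orientation: [-1.35, -2.836, -0.002]
ft_force: [-0.5, 0.4, -0.4]
grip_width: 0.544
t 7.6 pos [ 0.6529 -0.1658  0.2775] psi 39.1 z [ 0.     0.001 -1.   ] F [-0.5  0.4 -0.4] q7 1.02 w 0.0499
tool delta [0.262  0.0236 0.0907] turn z -0.4
```

View pics/s5c.png

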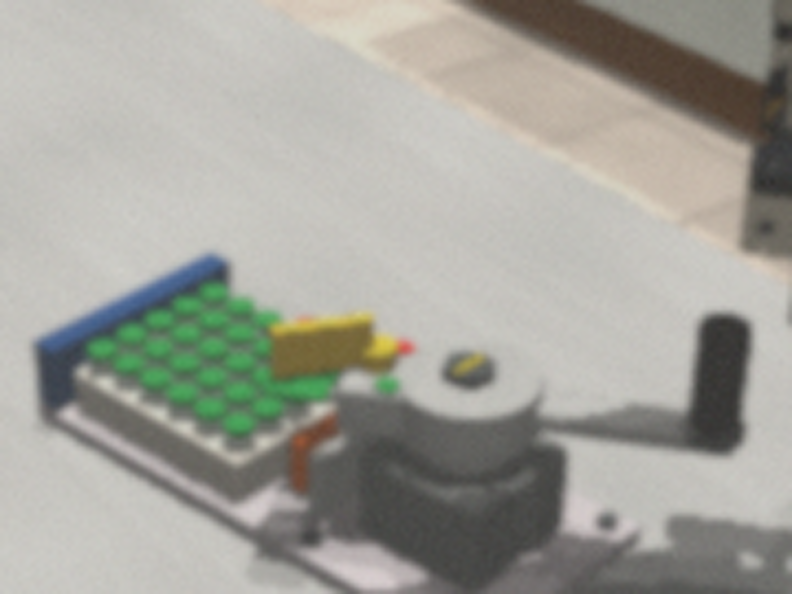

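View pics/t5c.png

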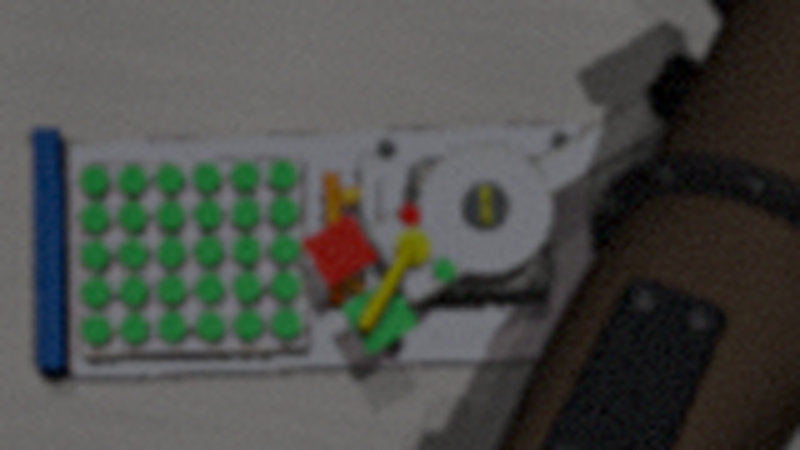

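The lever now lies over the green ear in both views: pivot at (413,247) and tip at (366,325) in the top crop. The jaw and tray have not moved. Next I'll measure the handle and plan the sweep.

```bash
python3 - <<'E'
from h import *
np.set_printoptions(precision=4,suppress=True)
S=np.array([.5757,-.011])
k=onz("side",404.8,223.5,.168)[:2]; p=onz("top",312.6,249.4,.1465)[:2]; t=onz("top",303.2,265,.1465)[:2]
ang=lambda v: np.degrees(np.arctan2(v[1],v[0]))
print(k,p,t, "knob ang",ang(k-S),np.linalg.norm(k-S),"piv",ang(S-p),np.linalg.norm(S-p),"lever",ang(t-p))
phi=(ang(k-S)+ang(S-p))/2; print(phi)
print("lever rel",ang(t-p)-(phi+180), "handle",np.radians(-60.6-phi))
c=S+.13*np.array([np.cos(np.radians(phi)),np.sin(np.radians(phi))]); print(c)
rel([*c,.25],phi+90)
E
```

```text
[ 0.6591 -0.111 ] [0.5413 0.0277] [0.4928 0.0481] knob ang -50.188368473688136 0.13023955951987162 piv -48.4071051343381 0.05179792228715381 lever 157.2708918728424
-49.29773680401312
lever rel 26.568628676855525 handle -0.19726170569694826
[ 0.6605 -0.1096]
t 7.7 pos [ 0.6528 -0.1662  0.2775] psi 39.1 z [ 0.     0.001 -1.   ] F [-0.6 -0.3 -0.9] q7 1.02 w 0.0495
tool delta [0.0391 0.0416 0.0275] turn z -0.028
```

```bash
python3 -m inch '[[0.02,0.02,0.013,0,0,0],[0.019,0.0216,0.013,0,0,-0.028],[0,0,0,0,0,0],[0,0,0,0,0,0],[0,0,0,0,0,0],[0,0,0,0,0,0],[0,0,0,0,0,0],[0,0,0,0,0,0]]'
python3 - <<'E'
from h import *
rel([.6605,-.1096,.186],40.7)
s=arm.grab_frame('side')
crop(s,340,130,480,270,4.2,'pics/s6c.png')
E
```

```text
time: 8.5
eef_pos: [0.6605, -0.1119, 0.2515]
orientation: [1.315, 2.853, 0.0]
ft_force: [0.2, 0.1, 0.8]
grip_width: 0.548
t 8.5 pos [ 0.6605 -0.1119  0.2515] psi 40.5 z [ 0. -0. -1.] F [0.2 0.1 0.8] q7 0.96 w 0.0503
tool delta [0.0017 0.0015 0.0655] turn z -0.003
```

View pics/s6c.png

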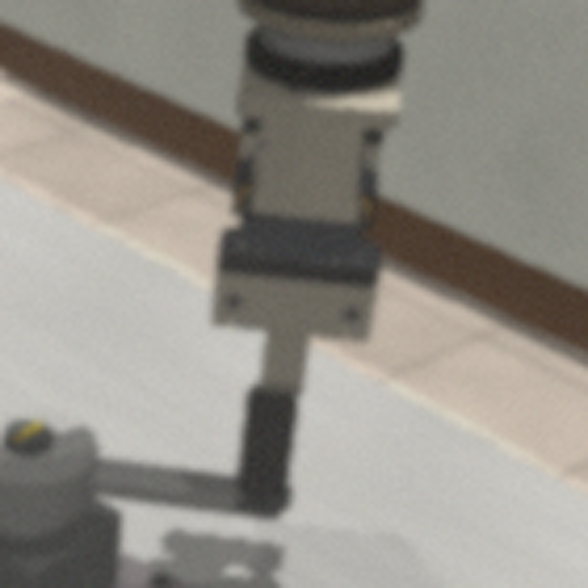

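```bash
python3 - <<'E'
from h import *
c=np.array([.6605,-.1119]); y=np.array([np.cos(np.radians(40.5)),np.sin(np.radians(40.5))]); x=np.array([-y[1],y[0]])
P=[[*(c-y*.035+x*dx),.1855] for dx in (-.0095,0,.0095)]+[[.6605,-.1096,.168]]
print((proj("side",P)-[340,130])*4.2)
E
```

```text
[[293.99706128 400.07641263]
 [275.09448662 397.89293621]
 [256.25202462 395.71640353]
 [272.03436074 390.73557956]]
```

```bash
python3 - <<'E'
from h import *
c=np.array([.6605,-.1119]); y=np.array([np.cos(np.radians(40.5)),np.sin(np.radians(40.5))]); x=np.array([-y[1],y[0]])
P=[[*(c-y*d+x*dx),.2515] for d in (.065,.095) for dx in (-.0375,0,.0375)]+[[*(c-y*.044),z] for z in (.1855,.22)]
print((proj("side",P)-[340,130])*4.2)
E
```

```text
[[366.66341897 320.1922773 ]
 [286.67987845 311.54448123]
 [207.76064376 303.01175759]
 [365.51932698 351.10628454]
 [283.34608578 342.00814129]
 [202.29612517 333.03436661]
 [274.08603665 406.95991956]
 [281.69669239 347.51146953]]
```

The side view shows the finger about 4 to 6 mm radially outward of the knob. I'll correct inward by 5 mm while descending, with 11 mm clearance on each side.

```bash
python3 -m inch '[[0.005,0.001,0,0,0,0],[0,0,0.01,0,0,0],[0,0,0.01,0,0,0],[0,0,0.011,0,0,0],[0,0,0.011,0,0,0],[0,0,0.011,0,0,0],[0,0,0.011,0,0,0],[0,0,0,0,0,0]]'
python3 - <<'E'
from h import *
rel([.6605,-.1096,.186],40.7)
s=arm.grab_frame('side');t=arm.grab_frame('top')
crop(s,340,130,480,270,4.2,'pics/s7c.png')
crop(t,330,190,410,260,7,'pics/t7c.png')
E
```

```text
time: 9.35
eef_pos: [0.6571, -0.1066, 0.1851]
orientation: [-1.313, -2.851, 0.002]
ft_force: [-0.2, 0.8, -0.3]
grip_width: 0.545
t 9.3 pos [ 0.6571 -0.1066  0.1851] psi 40.6 z [-0.003  0.    -1.   ] F [-0.2  0.8 -0.3] q7 0.97 w 0.0500
tool delta [-0.0045  0.0006 -0.0009] turn z -0.002
```

View pics/s7c.png

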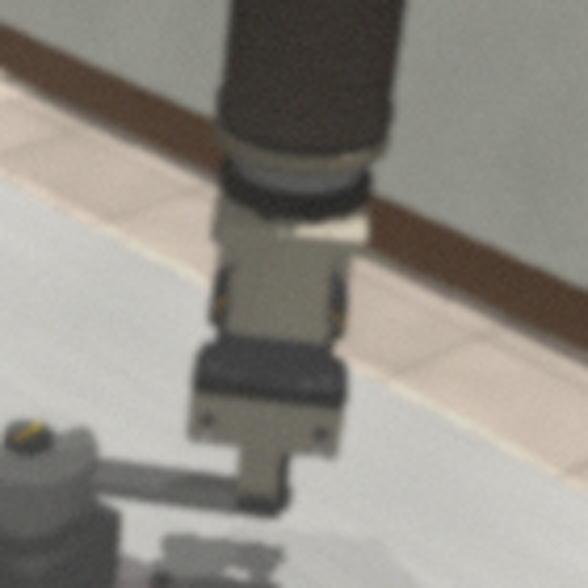

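```bash
python3 -m inch '[[-0.002,0,0,0,0,0],[0,0,0,0,0,0],[0.0004,-0.0104,0,0,0,0.08],[0.0004,-0.0104,0,0,0,0.08],[0.0004,-0.0104,0,0,0,0.08],[0.0004,-0.0104,0,0,0,0.08],[0.0004,-0.0104,0,0,0,0.08],[0,0,0,0,0,0]]' 0.034
cat > arc.py <<'E'
from h import *
S=np.array([.5757,-.011]); s=arm.state(); p=s["eef_pos"][:2]-S; y=Ro.from_rotvec(s["orientation"]).as_matrix()[:,1]
print("t",s["time"],"r %.4f"%np.linalg.norm(p),"tool phi-angle handle %.3f"%np.radians(-60.6-np.degrees(np.arctan2(p[1],p[0]))),"yaw handle %.3f"%(np.radians(-60.6+90-np.degrees(np.arctan2(y[1],y[0])))),"z %.3f"%s["eef_pos"][2],"F",s["ft_force"].round(1),"w %.4f"%(s["grip_width"]*.0918),"q7 %.2f"%s["qpos"][6])
E
python3 arc.py; python3 - <<'E'
from h import *
s=arm.grab_frame('side')
crop(s,270,160,430,290,4.4,'pics/s8c.png')
E
```

```text
time: 10.25
eef_pos: [0.6136, -0.1341, 0.1878]
orientation: [1.857, 2.533, 0.0]
ft_force: [0.8, -0.1, -0.9]
grip_width: 0.371
t 10.25 r 0.1288 tool phi-angle handle 0.215 yaw handle 0.208 z 0.188 F [ 0.8 -0.1 -0.9] w 0.0341 q7 0.69
```

View pics/s8c.png

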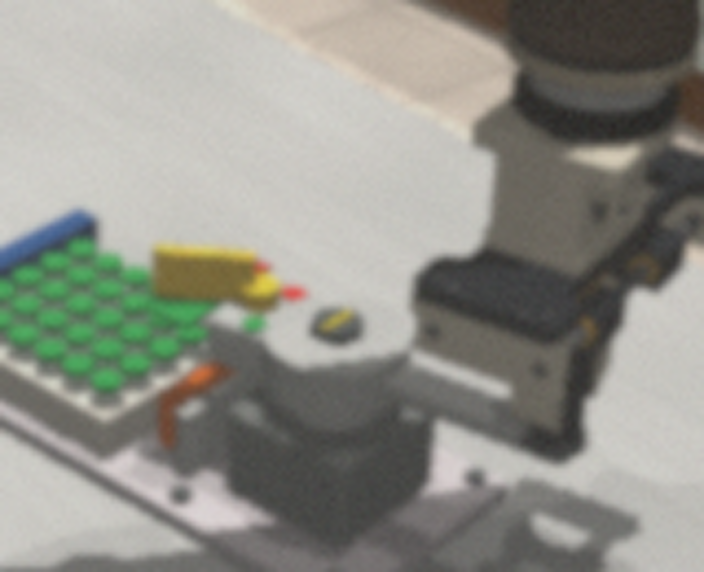

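```bash
python3 -m inch '[[0.0003,-0.0104,0,0,0,0.08],[0.0003,-0.0104,0,0,0,0.08],[0.0004,-0.0104,0,0,0,0.08],[0.0004,-0.0104,0,0,0,0.08],[0.0004,-0.0104,0,0,0,0.08],[0.0004,-0.0104,0,0,0,0.08],[0.0004,-0.0104,0,0,0,0.08],[0,0,0,0,0,0]]'
python3 arc.py; python3 - <<'E'
from h import *
s=arm.grab_frame('side')
crop(s,240,160,420,295,4.2,'pics/s9c.png')
E
```

```text
time: 11.1
eef_pos: [0.5432, -0.135, 0.1878]
orientation: [2.48, 1.926, 0.003]
ft_force: [1.9, 1.0, 0.6]
grip_width: 0.372
t 11.1 r 0.1282 tool phi-angle handle 0.769 yaw handle 0.763 z 0.188 F [1.9 1.  0.6] w 0.0341 q7 0.25
```

View pics/s9c.png

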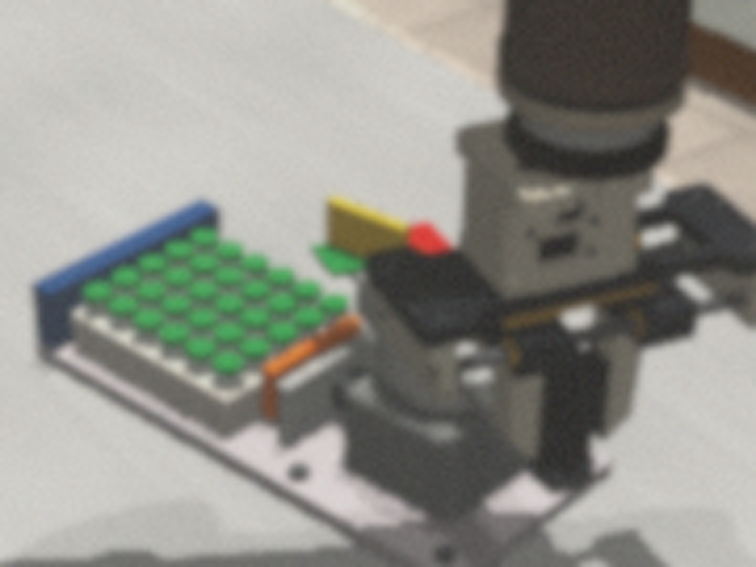

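The jaw is advancing, the orange pad now meets the tray, and the lever stays on green. I'll continue the sweep.

```bash
python3 -m inch '[[0.0003,-0.0104,0,0,0,0.08],[0.0003,-0.0104,0,0,0,0.08],[0.0004,-0.0104,0,0,0,0.08],[0.0004,-0.0104,0,0,0,0.08],[0.0004,-0.0104,0,0,0,0.08],[0.0004,-0.0104,0,0,0,0.08],[0,0,0,0,0,0],[0,0,0,0,0,0]]'
python3 arc.py; python3 - <<'E'
from h import *
s=arm.grab_frame('side')
crop(s,240,160,420,295,4.2,'pics/s10c.png')
E
```

```text
time: 11.95
eef_pos: [0.4888, -0.1071, 0.1876]
orientation: [2.865, 1.285, 0.001]
ft_force: [3.4, -0.9, 0.9]
grip_width: 0.369
t 11.95 r 0.1296 tool phi-angle handle 1.248 yaw handle 1.241 z 0.188 F [ 3.4 -0.9  0.9] w 0.0339 q7 -0.19
```

View pics/s10c.png

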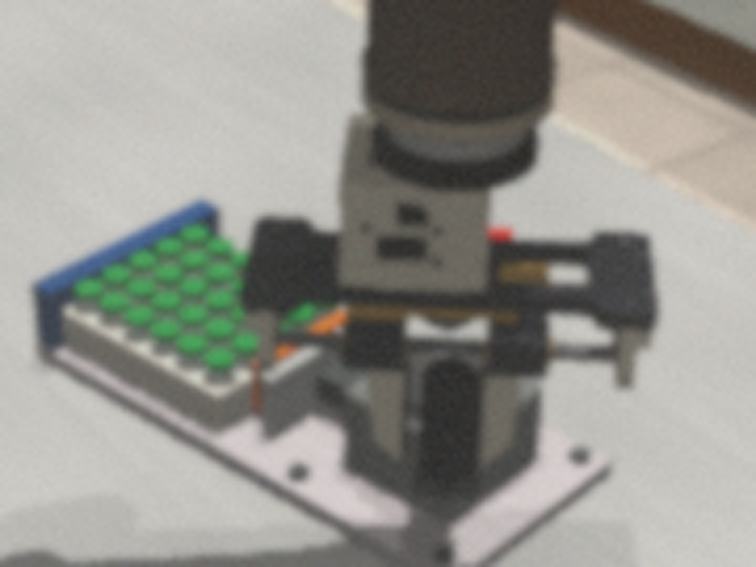

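```bash
python3 -m inch '[[0.0003,-0.0078,0,0,0,0.06],[0.0003,-0.0078,0,0,0,0.06],[0.0003,-0.0078,0,0,0,0.06],[0,0,0,0,0,0],[0,0,0,0,0,0],[0,0,0,0,0,0],[0,0,0,0,0,0],[0,0,0,0,0,0]]'
python3 arc.py; python3 - <<'E'
from h import *
s=arm.grab_frame('side')
t=arm.grab_frame('top')
crop(s,240,190,360,280,6.5,'pics/s11c.png');crop(t,230,200,390,290,5,'pics/t11c.png')
E
```

```text
time: 12.8
eef_pos: [0.4727, -0.0904, 0.1876]
orientation: [2.971, 1.016, 0.002]
ft_force: [3.5, -3.4, 2.2]
grip_width: 0.366
t 12.8 r 0.1301 tool phi-angle handle 1.427 yaw handle 1.425 z 0.188 F [ 3.5 -3.4  2.2] w 0.0336 q7 -0.38
```

View pics/s11c.png

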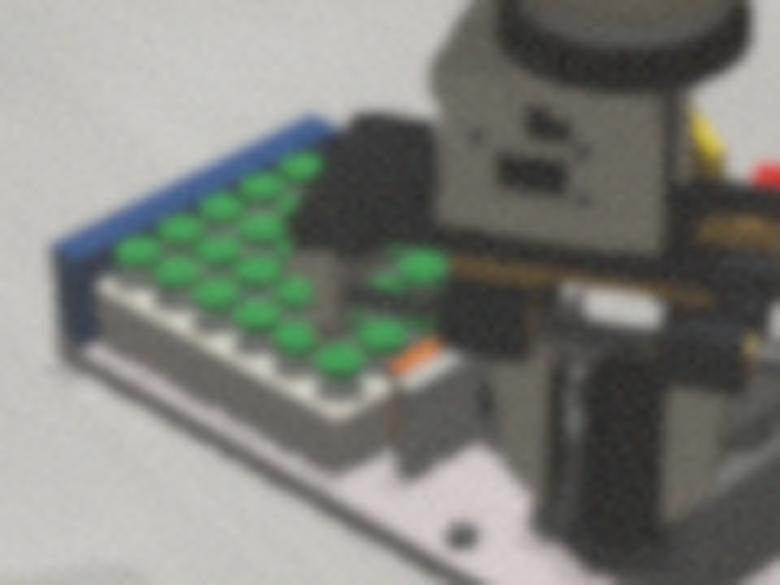

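View pics/t11c.png

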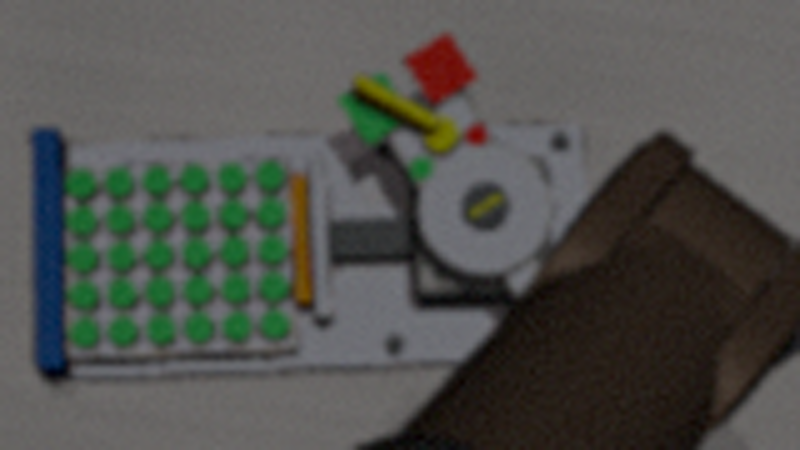

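```bash
python3 - <<'E'
from h import *
np.set_printoptions(precision=4,suppress=True)
S=np.array([.5757,-.011])
p=onz("top",318,226.6,.1465)[:2]; d=S-p; print(p,np.linalg.norm(d),"handle",np.radians(-60.6-np.degrees(np.arctan2(d[1],d[0]))))
tt=onz("top",230+358/5,200+82/5,.1465)[:2]; e=tt-p; print("lever",(np.arctan2(e[1],e[0])-np.arctan2(-d[1],-d[0])), np.linalg.norm(e))
a=np.radians(99.4); Y=np.array([np.cos(a),np.sin(a)])
f=lambda u,v,z: (onz("top",230+u/5,200+v/5,z)[:2]-S)@Y*1000
t0=cv2.imread("pics/t11c.png")
for nm,u,v,z in [("padface",292,200,.057),("platefront",313,200,.057),("plateback",329,200,.057),("padface2",298,290,.057),("platefront2",314,290,.057),("fence",63,200,.057)]: print(nm,f(u,v,z))
hsv=cv2.cvtColor(t0,cv2.COLOR_BGR2HSV); m=cv2.inRange(hsv,(8,120,60),(22,255,255)); 
for r in (190,220,250,280): x=np.nonzero(m[r])[0]; x=x[(x>270)&(x<340)]; print(r,x.min(),x.max(),f(x.min(),r,.057),f(x.max(),r,.057))
E
```

```text
[0.61   0.0214] 0.04718391297416635 handle 1.3266717605666367
lever 0.3829705333271912 0.05630460690914032
padface 114.65231796587469
platefront 101.85220982171509
plateback 92.09894241855586
padface2 112.03706737291877
platefront2 102.3549805655794
fence 254.15673866408255
190 292 306 114.53858737653975 105.99840297932062
220 293 307 114.27071123412033 105.75119161538957
250 293 308 114.61117678742568 105.50517420439675
280 295 311 113.73883075110648 104.04908655226343
```

```bash
python3 -m inch '[[0.0001,-0.0026,0,0,0,0.02],[0.0001,-0.0026,0,0,0,0.02],[0,0,0,0,0,0],[0,0,0,0,0,0],[0,0,0,0,0,0],[0,0,0,0,0,0],[0,0,0,0,0,0],[0,0,0,0,0,0]]'
python3 arc.py; python3 - <<'E'
from h import *
t=arm.grab_frame('top')
crop(t,230,200,390,290,5,'pics/t12c.png')
S=np.array([.5757,-.011]); a=np.radians(99.4); Y=np.array([np.cos(a),np.sin(a)])
f=lambda u,v,z: (onz("top",230+u/5,200+v/5,z)[:2]-S)@Y*1000
hsv=cv2.cvtColor(cv2.imread('pics/t12c.png'),cv2.COLOR_BGR2HSV); m=cv2.inRange(hsv,(8,120,60),(22,255,255)); 
for r in (190,220,250,280): x=np.nonzero(m[r])[0]; x=x[(x>270)&(x<340)]; print(r,x.min(),x.max(),f(x.min(),r,.057),f(x.max(),r,.057))
E
```

```text
time: 13.7
eef_pos: [0.4696, -0.0863, 0.1876]
orientation: [2.991, 0.956, 0.002]
ft_force: [4.3, -4.5, 3.6]
grip_width: 0.371
t 13.7 r 0.1301 tool phi-angle handle 1.467 yaw handle 1.465 z 0.188 F [ 4.3 -4.5  3.6] w 0.0340 q7 -0.42
190 292 306 114.53858737653975 105.99840297932062
220 293 307 114.27071123412033 105.75119161538957
250 293 307 114.61117678742568 106.11225990406196
280 295 310 113.73883075110648 104.65471567568378
```

View pics/t12c.png

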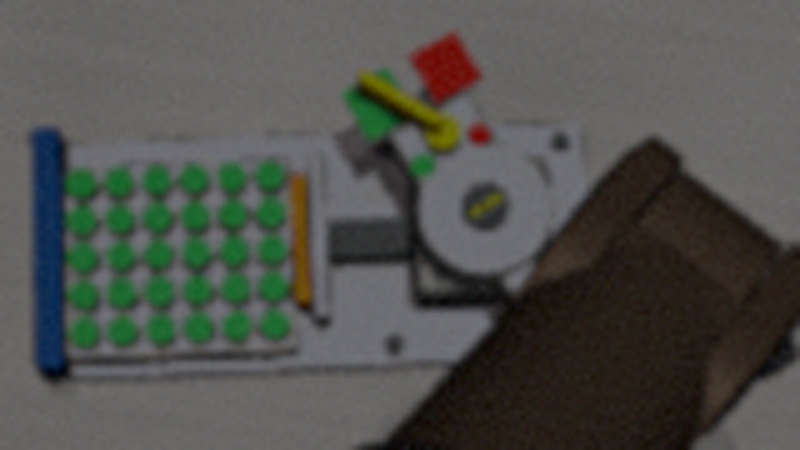

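The handle advanced again and the force is only about 6 N, with the handle near 1.44. I'll back the pad off the knob, rise clear and look once more.

```bash
python3 -m inch '[[0,0.003,0,0,0,0],[0,0,0,0,0,0],[0,0,-0.01,0,0,0],[0,0,-0.015,0,0,0],[0,0,-0.02,0,0,0],[0,0,-0.02,0,0,0],[0,0,-0.02,0,0,0],[0,0,0,0,0,0]]' 0.05
python3 -m inch '[[-0.03,0.02,-0.01,0,0,0],[-0.03,0.02,-0.01,0,0,0],[-0.03,0.02,0,0,0,0],[-0.03,0.02,0,0,0,0],[-0.03,0.02,0,0,0,0],[-0.03,0.02,0,0,0,0],[0,0,0,0,0,0],[0,0,0,0,0,0]]'
python3 arc.py; python3 - <<'E'
from h import *
t=arm.grab_frame('top'); s=arm.grab_frame('side')
crop(t,230,200,390,290,5,'pics/t13c.png');crop(s,230,180,410,300,4.4,'pics/s13c.png')
cv2.imwrite("pics/t13.png",t[:,:,::-1])
E
```

```text
time: 14.55
eef_pos: [0.471, -0.0879, 0.2743]
orientation: [-2.992, -0.957, -0.003]
ft_force: [0.8, -0.3, -0.2]
grip_width: 0.547
time: 15.35
eef_pos: [0.3926, -0.29, 0.2916]
orientation: [-2.992, -0.953, 0.002]
ft_force: [0.6, -0.1, -0.7]
grip_width: 0.543
t 15.35 r 0.3337 tool phi-angle handle 1.094 yaw handle 1.467 z 0.292 F [ 0.6 -0.1 -0.7] w 0.0498 q7 -0.09
```

View pics/t13c.png

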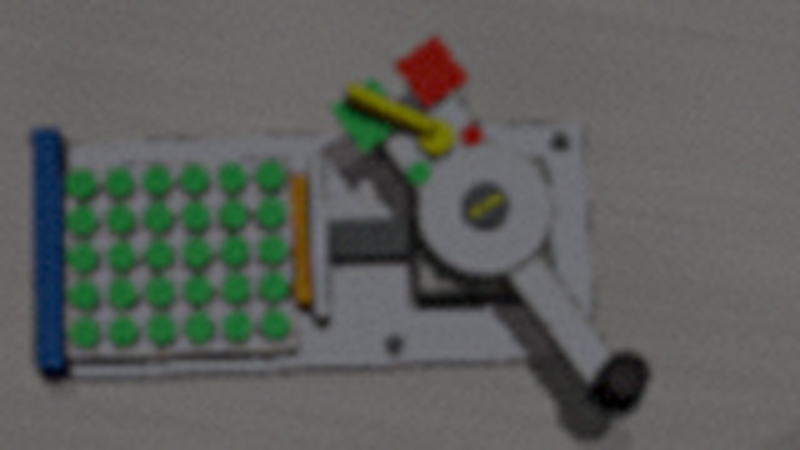

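View pics/s13c.png

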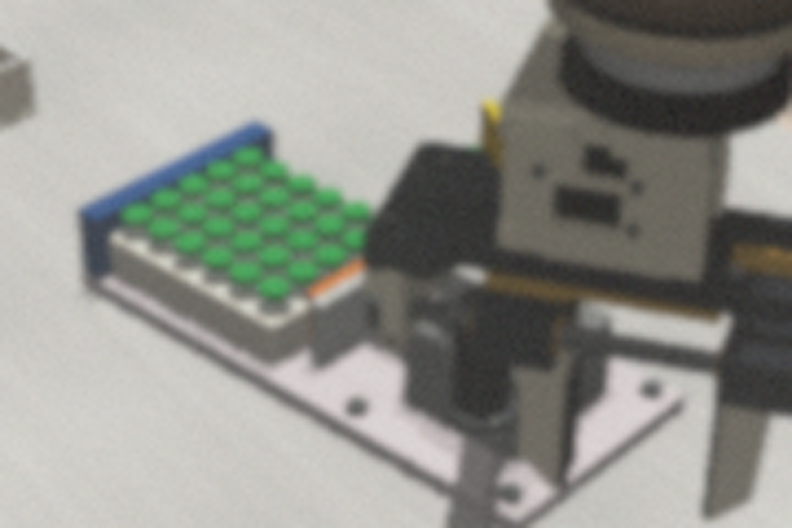

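The robot is clear of everything. The top crop shows the tray against the fence with its caps shifted left, a thin pad strip at x 292–312, and the lever still over the green ear. I'll check the spindle mark and plate edges once more on the saved frames before handing in.

```bash
python3 - <<'E'
from h import *
for n in ("t0c","t13c"):
    im=cv2.imread(f"pics/{n}.png"); h=cv2.cvtColor(im,cv2.COLOR_BGR2HSV)
    m=cv2.inRange(h,(20,90,50),(40,255,255)); m[:, :455]=0; m[:,515:]=0; m[:175]=0; m[240:]=0
    ys,xs=np.nonzero(m); c=np.cov(np.c_[xs,ys].T); w,v=np.linalg.eigh(c); print(n,len(xs),np.degrees(np.arctan2(-v[1,1],v[0,1]))%180)
S=np.array([.5757,-.011]); a=np.radians(99.4); Y=np.array([np.cos(a),np.sin(a)])
f=lambda u,v,z: (onz("top",230+u/5,200+v/5,z)[:2]-S)@Y*1000
g=cv2.cvtColor(cv2.imread("pics/t13c.png"),cv2.COLOR_BGR2GRAY)
r=g[180:210].mean(0); d=np.diff(r); i=320+np.argmin(d[320:345]); print("plate back edge col",i,f(i,195,.057),"-> advance",f(i,195,.057)-62)
E
```

```text
t0c 462 92.33780448128222
t13c 442 31.40792390373889
plate back edge col 320 97.52148892170031 -> advance 35.52148892170031
```

```bash
python3 -c "
from bench import arm
print(arm.finish_job()); print(arm.state()['time'])"
```

```text
the job is handed in; nothing more can be done
None
the job is handed in; nothing more can be done
```

The job is done and handed in at about 15.5 s. I flipped the yellow lever to green, then swept the handle clockwise by its knob in one go, backed off and moved clear. No verdict was reported.

**How:** for both moves I straddled the part loosely with the fingers and pushed it round without gripping. Flipping the lever nudged the handle back to about -0.19 rad. The jaw had not visibly moved at that point.

**Last checks:**
- **Lever:** it lies over the green ear, at about 0.46 rad.
- **Jaw:** the spindle mark turned 61°, which is about 32 mm of jaw travel.
- **Pad:** that travel puts the pad about 11 to 12 mm in, and plate edges read by eye before the final push gave about 10.5 mm.
- **Tray:** its near face, read from the pad face, is 114 to 115 mm from the spindle axis against 115 mm expected with the tray at the fence. It looked square to the fence in the top view.
- **Robot:** the wrist force was back to noise level. The carton, jar and dispenser were not re-measured; I stayed well above them.

**Disagreements:**
- An automatic plate-edge search gave 35.5 mm of jaw travel, but it only returned the edge of its search window, so I disregarded it.
- Before the final small push, the handle angle read from the lever pivot was 1.33 rad, against about 1.40 from the tool.
- With its own pivot estimate, that same reading put the lever at 0.38 rad instead of 0.46, closer to the 0.35 limit.
- As the tool withdrew, the handle moved back slightly. The pad strip looked unchanged, as expected with the lever on green.

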